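Shut and lock the insulated pot

TASK

The empty insulated pot is going back on the trolley. Press its hinged lid fully shut, then turn the black lock collar on its neck clockwise until the collar's lever stands at the solid-bar locked mark, so that the lid is held. Leave the pot shut and locked, and do not disturb the crockery and the shaker around it.

Things in the scene. Friction and masses are not known exactly. Their poses are not given: they have to be found in the camera images.
- pot: Insulated steel pot, 168 mm across, 140 mm high to its rim, 155 to the top of the black collar, 164 to the top of the shut lid (vent cap 175). Fixed to the worktop. Origin: centre of its underside; z up, -x its front (towards the robot), +x its back (hinge), +y to the robot's left. Black handles at +y and -y, 66 mm high up, reach 118 mm from the axis.
- lid (a joint): Lid angle, rad: 0 shut, grows as its front rises. Steel, 250 g; stiff hinge (0.35 N m): stays where left, must be pressed right down (1 to 2 N at the front). Shut, it lies inside the collar: 3 tabs on its rim pass between the collar's 3 claws only with the collar within 0.35 rad of open (turned further first, the claws keep the lid from shutting); then the claws turn over the tabs and hold it.
- lid_hinge (a point): Middle of the lid's hinge axis, at the back of the pot: 98 mm behind the pot's axis, 150 mm above the worktop. The axis runs along the pot's y.
- lid_tab (a point): On the outer (upper) face of the lid's front thumb tab, 32 mm wide, 5 to 7 mm thick: 186 mm from the hinge axis along the lid, 13.5 mm above it when shut (163.5 mm above the worktop). The tab ends 8 mm further out. From here to the black vent cap (13 mm radius, 98 mm from the hinge) the outer face is nearly flat, 10 to 13 mm above the hinge axis when shut. Its axes turn with the lid.
- collar (a joint): Turn of the lock collar in rad: 0 = open (lever over the hollow-ring mark), grows clockwise seen from above, 1.047 = locked (lever over the solid-bar mark), where it meets a firm stop. Turns against about 0.25 N m of friction and stays where it is left.
- lever_tip (a point): Outer end of the collar's lever, centre of its top edge: a black paddle sticking out radially from the ribbed collar (radius 79 mm) to 117 mm from the pot's axis; 16 mm wide along the circle, 22 mm high, 130 to 152 mm above the worktop, free air on both sides and below it outside the pot's wall. The collar turns about the pot's vertical axis.
- locked_mark (a point): Top of the locked mark: a solid upright black bar, 10 mm wide, 22 mm high, raised 6 mm on the pot's wall just under the collar; 90 mm from the axis, 122.5 mm above the worktop, 30 degrees counter-clockwise (from above) of the pot's front, i.e. towards -y. At locked, the lever stands right over it.
- open_mark (a point): Top of the open mark: a hollow black ring, 18 mm across, raised 6 mm on the pot's wall just under the collar; 60 degrees counter-clockwise of the locked mark, 121 mm above the worktop.
- mug_3: Loose white mug, 74 mm across, 92 mm high, near the pot; origin at the centre of its underside. Leave it alone.
- bowl_0: Loose white rice bowl, 113 mm across, 64 mm high; origin at the centre of its underside. Leave it alone.
- salt_shaker: Loose white salt shaker, 43 mm across, 73 mm high; origin at the centre of its underside. Leave it alone.

How it is judged:
By the outcome, as a careful person would: the job done as asked, in the order asked, and still so for the second after the job is handed in, with the robot touching nothing.
It also fails if it takes over 51 s, if anything falls off the work surface, if the arm or the gripper's body presses on something with over 40 N, if the wrist force passes 120 N, or if a joint passes its speed limit or range.

ROBOT

A 6-joint arm with a two-finger parallel gripper is mounted at the origin on a cart in front of the work surface, level with it; the furniture and walls round the work are solid. World frame = base frame: x ahead of the robot, y to its left, z up, the work surface at z = 0. Lengths are in m, angles in rad, forces in N, time in s.
With the tool pointing down it reaches from about 0.225 to 0.875 m from the base axis. Payload 3.4 kg.
Tool frame: the origin (TCP) lies at the very end of the fingers, on their centre line; the grasp point (between the pads) lies behind it (manip.grasp_offset is the z of the grasp point in the tool frame, in m); z points along the fingers, y is the line along which they close (so a half turn about z gives the same grasp; the last joint's range is limited). The gripper opens to 85 mm and grips with 20 to 120 N. Pads are 22 mm wide; open, the fingers measure 114 mm over their backs; the gripper's body (76 mm by 85 mm) begins 54 mm behind the grasp point. The pads swing forward as they close: fully open they stand 13 mm farther back than shut.
Start: joints at [1.121, 0.276, 1.505, -0, 1.361, -0.121], TCP at [0.186, 0.544, 0.231] pointing down, gripper open.
Joint ranges: [-2.89, 2.89], [-0.75, 2.08], [0.22, 2.7], [-1.18, 4.32], [0.11, 2.71], [-2.7, 2.7]. Speed limits (rad/s): [2.57, 2.57, 3.14, 3.14, 3.14, 3.14].

INTERFACE

Orientations are given as a unit quaternion [w, x, y, z].
In Python, from rig import manip gives the robot as it stands.
- The arm moves only by the shell command python3 -m pendant 'ROWS' [FORCE]. ROWS is JSON, a list of rows, each an object of numbers: "dx", "dy", "dz": the shift along the tool's x, y, z in m; "rx", "ry", "rz": the turn, a rotation vector about the tool's x, y, z in degrees; "hand": the finger opening in m, from 0 to 0.0854. In form: [{"dx": .., "dy": .., "dz": .., "rx": .., "ry": .., "rz": .., "hand": ..}, ...]. A call has 1 to 12 rows; each row shifts and turns the commanded pose from where the row before left it, along the tool's axes as they then stand; what a row does not reach is not made up. A row lasts 1/12 s, in which the tool goes at most 41.7 mm and 7.16 degrees, less where a joint would pass 70% of its speed; a pose out of reach is approached as far as the arm can. A call is refused whole if a number of a shift passes 0.0417 or a number of a turn 7.16, either way. A call with a gripper value outside its range is refused whole. The fingers move at their own pace and stop on an object; FORCE is the grip in N (left out, the last holds). Time passes only in rows, so rows that do not move let the fingers close. It gives the time, the measured TCP pose, the force, the opening and the grip force at its end, in the units of the state.
- manip.get_state(): the state, without advancing time (a new reading comes with each control period).
- manip.get_image(name): name is "scene" or "top" or "wrist"; returns a dict with "frame" (400x640x3 uint8, red, green, blue), "fx", "fy", "cx", "cy" (pixels), "distortion" ([k1, k2, p1, p2, k3] as OpenCV has them; the pictures are not rectified), "position" and "attitude" of the camera in the world; the wrist camera has in their place "mount" (4x4, takes a point from camera to tool coordinates, whose origin is the TCP and whose axes are the flange's). Camera axes: x right, y up, looking along -z (the intrinsics and any distortion apply to the point x, -y, -z); pixel columns grow to the right and rows downward; lengths in m; the calibration is good to about 2 mm. A picture is of the moment at which its call begins: read the wrist's pose just before it. There is no depth.
- manip.sign_off(): hands the job in; it is judged then, once.
The state is a dict: "clock": time; "qpos": joint angles; "qd": joint speeds; "effort": joint torques, N m; "position": TCP position; "ee_rot": TCP orientation; "contact_force": force on the tool from outside, world axes, zero at the start; "moment": the same for the moment, N m; "width": finger opening in m; "gripper_force": force on a finger pad.
Only numpy, scipy, OpenCV 4.12 (cv2) and the standard library are available. Lean on these libraries where they do the work, as an engineer would, in place of code of your own. Each camera call takes 0.05 s, during which the arm holds its last target. There are 200 camera calls.

## Working session

There is one attempt and no reset: what is moved stays moved. The work goes in short steps, Python scripts to look and compute and a shell command to move; the robot and the scene stay as the last step left them, time stands still between calls to the robot, and variables do not carry over. Pictures are saved under pics/ and viewed, at most 10 in all, crops included, and the job is handed in when it is done.

```bash
mkdir -p pics
cat > h.py <<'E'
import numpy as np,cv2,json
from rig import manip
from scipy.spatial.transform import Rotation as R
def q(w): return R.from_quat([w[1],w[2],w[3],w[0]])
E
python3 - <<'E'
from h import *
import pickle
s=manip.get_state();print(s['clock'],s['position'],s['ee_rot'],s['width'],manip.grasp_offset)
ims={}
for n in ['scene','top','wrist']:
    d=manip.get_image(n);ims[n]=d
    cv2.imwrite(f'pics/{n}0.png',d['frame'][:,:,::-1])
    print(n,{k:np.round(v,4).tolist() if not isinstance(v,(str,)) else v for k,v in d.items() if k!='frame'})
pickle.dump((s,ims),open('i0.pkl','wb'))
E
```

```text
0.0 [0.18548622 0.54372339 0.23045399] [-2.41487329e-04  1.63681059e-01  9.86512905e-01 -8.60680205e-04] 0.085255234540767 -0.0187
scene {'fx': 405.3495, 'fy': 405.3495, 'cx': 315.301, 'cy': 199.4189, 'distortion': [-0.0595, 0.0, 0.0, 0.0, 0.0], 'position': [0.2248, 0.507, 0.9324], 'attitude': [-0.3088, -0.0823, 0.2482, 0.9145]}
top {'fx': 435.0128, 'fy': 435.0128, 'cx': 320.2526, 'cy': 200.3021, 'distortion': [-0.1083, 0.0, 0.0, 0.0, 0.0], 'position': [0.3864, 0.1349, 1.1025], 'attitude': [0.7102, 0.0419, -0.0539, -0.7007]}
wrist {'fx': 285.9977, 'fy': 285.9977, 'cx': 311.1649, 'cy': 200.7252, 'distortion': [-0.0377, 0.0, 0.0, 0.0, 0.0], 'mount': [[-0.0002, 0.9549, 0.297, 0.0764], [1.0, 0.0003, -0.0004, -0.0005], [-0.0004, 0.297, -0.9549, -0.142], [0.0, 0.0, 0.0, 1.0]]}
```

View pics/scene0.png

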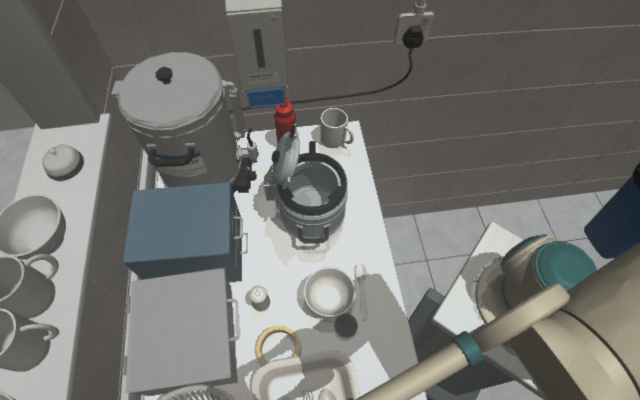

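View pics/top0.png

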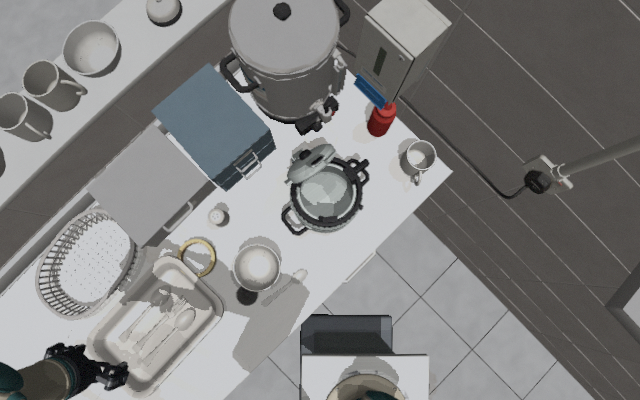

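```bash
cat >> h.py <<'E'
def campose(d,s=None):
    if 'mount' in d:
        M=np.array(d['mount']);r=q(s['ee_rot']).as_matrix()
        return r@M[:3,:3], r@M[:3,3]+np.array(s['position'])
    return q(d['attitude']).as_matrix(), np.array(d['position'])
def KD(d): return np.array([[d['fx'],0,d['cx']],[0,d['fy'],d['cy']],[0,0,1.]]),np.array(d['distortion'])
def proj(P,d,s=None):
    Rm,p=campose(d,s);K,D=KD(d)
    c=(np.atleast_2d(P)-p)@Rm*[1,-1,-1]
    return cv2.projectPoints(c.reshape(-1,1,3),np.zeros(3),np.zeros(3),K,D)[0].reshape(-1,2)
def ray(uv,d,s=None):
    Rm,p=campose(d,s);K,D=KD(d)
    n=cv2.undistortPoints(np.array(uv,float).reshape(-1,1,2),K,D).reshape(-1,2)
    return p,np.c_[n[:,0],-n[:,1],-np.ones(len(n))]@Rm.T
def atz(uv,z,d,s=None):
    p,r=ray(uv,d,s);return p+r*((z-p[2])/r[:,2])[:,None]
E
python3 - <<'E'
from h import *
import pickle
s,ims=pickle.load(open('i0.pkl','rb'))
t=ims['top'];c=ims['scene']
a=cv2.resize(t['frame'][120:250,260:390],(600,600)[0:2] and (400,400),interpolation=cv2.INTER_CUBIC)
b=cv2.resize(c['frame'][120:250,245:375],(400,400),interpolation=cv2.INTER_CUBIC)
cv2.imwrite('pics/c1.png',np.hstack([a,b])[:,:,::-1])
print(atz([[328,193],[258,267],[217,215],[418,157]],.15,t), atz([[330,287],[258,300]],.05,c),proj([[0,0,0.]],t))
E
```

```text
[[ 0.5330324   0.10255601  0.15      ]
 [ 0.36841154  0.25279658  0.15      ]
 [ 0.48038593  0.346755    0.15      ]
 [ 0.61870193 -0.10067107  0.15      ]] [[0.3712554  0.25621478 0.05      ]
 [0.48009501 0.37686942 0.05      ]] [[364.9945903  416.48207592]]
```

View pics/c1.png

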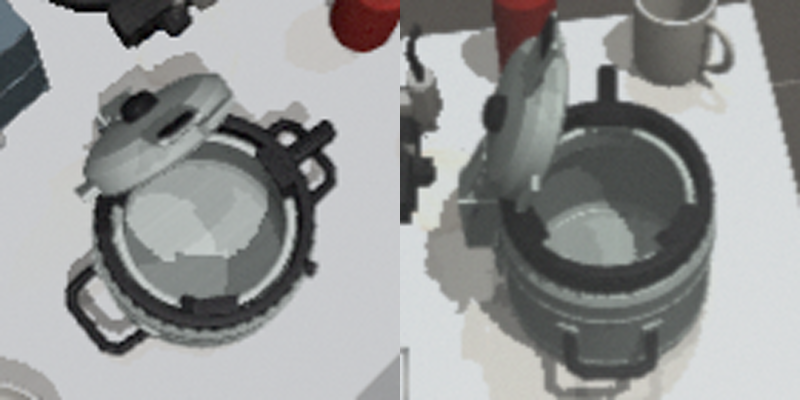

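```bash
cat > fit.py <<'E'
from h import *
import pickle
from scipy.optimize import least_squares
s,ims=pickle.load(open('i0.pkl','rb'));t=ims['top'];c=ims['scene']
T=lambda p:np.array(p)/3.077+[260,120]
S=lambda p:(np.array(p)-[400,0])/3.077+[245,120]
def W(v,loc): # pot->world; v=(x,y,yaw)
    return R.from_euler('z',v[2]).apply(np.atleast_2d(loc))+[v[0],v[1],0]
def lidp(a,r,h): return np.array([.098-r*np.cos(a)+h*np.sin(a)*1,0,.15+r*np.sin(a)+h*np.cos(a)])
def lever(col,r=.117,z=.152):
    th=-np.pi/2-col; return np.array([r*np.cos(th),r*np.sin(th),z])
def pts(v):
    a,col=v[3],v[4];m=np.pi+np.pi/6
    m=np.arctan2(-.5,-np.cos(np.pi/6))
    return [(t,lever(col),T([326,130])),(c,lever(col),S([607,68])),
     (t,lidp(a,.194,.01),T([182,122])),(c,lidp(a,.194,.01),S([549,30])),
     (t,lidp(a,.098,.025),T([133,100])),(c,lidp(a,.098,.025),S([491,113])),
     (t,[0,.118,.066],T([92,326])),(c,[0,.118,.066],S([612,374])),
     (t,[.090*np.cos(m),.09*np.sin(m),.1225],T([312,268])),
     (t,[0,-.118,.066],T([330,178]))]
def circ(v):
    out=[]
    for d,P in [(t,T([[97,225],[290,290],[110,275]])),(c,S([[713,180]]))]:
        w=atz(P,.152,d);out+=list((np.hypot(w[:,0]-v[0],w[:,1]-v[1])-.079)*400)
    return out
def res(v): 
    return np.concatenate([np.concatenate([proj(W(v,l),d)[0]-u for d,l,u in pts(v)]),circ(v)])
if __name__=='__main__':
    best=min((least_squares(res,[.533,.10,y,1.4,0],loss='soft_l1') for y in np.arange(-3,3,.7)),key=lambda r:r.cost)
    v=best.x;print(v.round(4),best.cost,res(v).round(1))
    print('lever',W(v,lever(v[4])),'tab',W(v,lidp(v[3],.186,.0135)),'hinge',W(v,[.098,0,.15]),'front',W(v,[-1,0,0])-W(v,[0,0,0]))
    print('bearing',np.arctan2(v[1],v[0]))
    np.save('v.npy',v)
E
python3 fit.py
```

```text
[ 0.5337  0.105   0.6549  1.1951 -0.0203] 25.866092699602365 [ 2.  -1.3  0.  -1.9 -0.9  1.7  0.9 -1.3 -0.2 -1.1 -2.2 -2.  -3.7  1.3
 -0.4  1.4  1.5  3.  -2.8 -8.5 -0.3 -0.8 -0.3 -0.8]
lever [[0.60679932 0.01370704 0.152     ]] tab [[0.56723105 0.13081027 0.32798276]] hinge [[0.61139227 0.16472448 0.15      ]] front [[-0.79310938 -0.60907923  0.        ]]
bearing 0.19433288402745905
```

```bash
cat > goto.py <<'E'
# usage: goto.py x y z  (pot frame) yaw of push (deg, extra clockwise) -> deltas in tool axes
from fit import *
import sys
v=np.load('v.npy')
def rel(loc,extra=0):
    s=manip.get_state();r=q(s['ee_rot'])
    P=W(v,loc)[0]
    b=v[2]+np.pi/2-np.radians(extra)
    Rd=R.from_matrix(np.c_[[np.cos(b),np.sin(b),0],[np.sin(b),-np.cos(b),0],[0,0,-1]])
    print('pos',np.round(s['position'],4),'pot',(R.from_euler('z',-v[2]).apply(np.array(s['position'])-[v[0],v[1],0])).round(4),'F',np.round(s['contact_force'],1),'t',s['clock'],'j',np.round(s['qpos'],2))
    print('target',P.round(4),'d_tool_now mm',(r.inv().apply(P-s['position'])*1e3).round(1),'d_tool_after_rot mm',(Rd.inv().apply(P-s['position'])*1e3).round(1),'rot deg',np.degrees((r.inv()*Rd).as_rotvec()).round(2))
if __name__=='__main__': rel([float(a) for a in sys.argv[1:4]],float(sys.argv[4]) if len(sys.argv)>4 else 0)
E
python3 goto.py .10 0 .42
python3 - <<'E'
from fit import *
v=np.load('v.npy')
def tri(a,b):
    p,r=ray([a],t);o,w=ray([b],c)
    A=np.c_[r[0],-w[0]];k,*_=np.linalg.lstsq(A,o-p,rcond=None)
    x=p+k[0]*r[0];y=o+k[1]*w[0];return ((x+y)/2).round(3),np.linalg.norm(x-y).round(3)
print('knob',tri([282,11],[165,73]),'bottle',tri([385,106],[285,104]))
print(atz([[258,267],[217,215]],.06,t))
for l in ([.1,0,.29],): print(W(v,l))
E
```

```text
pos [0.1855 0.5438 0.2306] pot [-0.0089  0.5601  0.2306] F [0.3 0.5 0.2] t 0.15 j [ 1.12  0.28  1.51 -0.    1.36 -0.12]
target [0.613  0.1659 0.42  ] d_tool_now mm [-526.6 -219.9 -189.1] d_tool_after_rot mm [-560.1  108.9 -189.4] rot deg [-8.000e-02  1.000e-02  3.364e+01]
knob (array([0.834, 0.197, 0.375]), np.float64(0.002)) bottle (array([ 0.728, -0.025,  0.169]), np.float64(0.006))
[[0.36671607 0.26393873 0.06      ]
 [0.48927079 0.36677517 0.06      ]]
[[0.61297849 0.16594264 0.29      ]]
```

```bash
python3 -m pendant '[{"dz":-0.032,"rz":5.6,"hand":0},{"dz":-0.032,"rz":5.6},{"dz":-0.032,"rz":5.6},{"dz":-0.032,"rz":5.6},{"dz":-0.032,"rz":5.6},{"dz":-0.03,"rz":5.6}]' 40
python3 -m pendant '[{"dx":-0.036,"dy":0.007},{"dx":-0.036,"dy":0.007},{"dx":-0.036,"dy":0.007},{"dx":-0.036,"dy":0.007},{"dx":-0.036,"dy":0.007},{"dx":-0.036,"dy":0.007},{"dx":-0.036,"dy":0.007},{"dx":-0.036,"dy":0.007},{"dx":-0.036,"dy":0.007},{"dx":-0.036,"dy":0.007},{"dx":-0.036,"dy":0.007},{"dx":-0.036,"dy":0.007}]'
python3 goto.py .10 0 .42
```

```text
pos [0.1855 0.5438 0.2306] pot [-0.0089  0.5601  0.2306] F [0.3 0.5 0.2] t 0.15 j [ 1.12  0.28  1.51 -0.    1.36 -0.12]
target [0.613  0.1659 0.42  ] d_tool_now mm [-526.6 -219.9 -189.1] d_tool_after_rot mm [-560.1  108.9 -189.4] rot deg [-8.000e-02  1.000e-02  3.364e+01]invalid input
invalid input
```

```bash
python3 -m pendant '[{"dx":0,"dy":0,"dz":-0.032,"rx":0,"ry":0,"rz":5.6,"hand":0},{"dx":0,"dy":0,"dz":-0.032,"rx":0,"ry":0,"rz":5.6,"hand":0},{"dx":0,"dy":0,"dz":-0.032,"rx":0,"ry":0,"rz":5.6,"hand":0},{"dx":0,"dy":0,"dz":-0.032,"rx":0,"ry":0,"rz":5.6,"hand":0},{"dx":0,"dy":0,"dz":-0.032,"rx":0,"ry":0,"rz":5.6,"hand":0},{"dx":0,"dy":0,"dz":-0.03,"rx":0,"ry":0,"rz":5.6,"hand":0}]' 40
```

```text
clock: 0.65
position: [0.1855, 0.5439, 0.423]
ee_rot: [-0.0, 0.444, 0.896, 0.0]
contact_force: [0.7, -0.1, -0.4]
width: 0.0124
gripper_force: 0.0
```

All seven keys are required.

```bash
python3 -m pendant '[{"dx":-0.036,"dy":0.007,"dz":0,"rx":0,"ry":0,"rz":0,"hand":0},{"dx":-0.036,"dy":0.007,"dz":0,"rx":0,"ry":0,"rz":0,"hand":0},{"dx":-0.036,"dy":0.007,"dz":0,"rx":0,"ry":0,"rz":0,"hand":0},{"dx":-0.036,"dy":0.007,"dz":0,"rx":0,"ry":0,"rz":0,"hand":0},{"dx":-0.036,"dy":0.007,"dz":0,"rx":0,"ry":0,"rz":0,"hand":0},{"dx":-0.036,"dy":0.007,"dz":0,"rx":0,"ry":0,"rz":0,"hand":0},{"dx":-0.036,"dy":0.007,"dz":0,"rx":0,"ry":0,"rz":0,"hand":0},{"dx":-0.036,"dy":0.007,"dz":0,"rx":0,"ry":0,"rz":0,"hand":0},{"dx":-0.036,"dy":0.007,"dz":0,"rx":0,"ry":0,"rz":0,"hand":0},{"dx":-0.036,"dy":0.007,"dz":0,"rx":0,"ry":0,"rz":0,"hand":0},{"dx":-0.036,"dy":0.007,"dz":0,"rx":0,"ry":0,"rz":0,"hand":0},{"dx":-0.036,"dy":0.007,"dz":0,"rx":0,"ry":0,"rz":0,"hand":0}]'
python3 goto.py .10 0 .42
python3 - <<'E'
from h import *
import pickle
s=manip.get_state();d=manip.get_image('wrist');cv2.imwrite('pics/w1.png',d['frame'][:,:,::-1]);pickle.dump((s,d),open('w1.pkl','wb'))
E
```

```text
clock: 1.65
position: [0.5166, 0.2515, 0.4211]
ee_rot: [-0.0, 0.442, 0.897, -0.0]
contact_force: [0.2, 0.9, -0.2]
width: -0.0001
gripper_force: 0.0
pos [0.5166 0.2515 0.4211] pot [0.0757 0.1265 0.4211] F [ 0.2  0.9 -0.2] t 1.65 j [ 0.33  0.24  1.11  0.    1.8  -0.32]
target [0.613  0.1659 0.42  ] d_tool_now mm [-126.6   24.3    1. ] d_tool_after_rot mm [-126.5   24.3    1.1] rot deg [-0.02 -0.02  0.03]
```

View pics/w1.png

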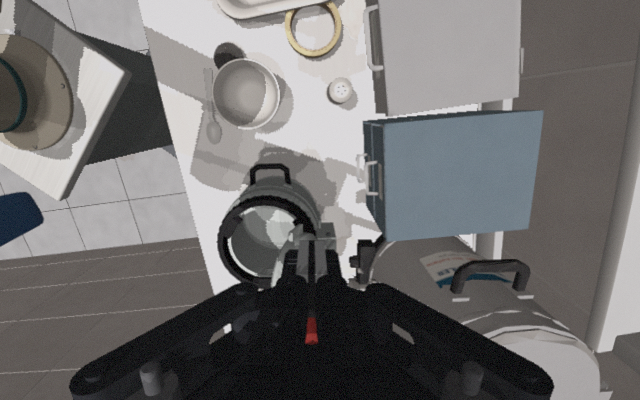

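The wrist view shows the +y handle's outer end at about (268,167), the collar's left edge at about (218,240), and the lid hidden behind the fingers. I'll check my fit against these points.

Run:
```python
from fit import *
v=np.load('v.npy');s,d=pickle.load(open('w1.pkl','rb'))
print('handle',proj(W(v,[0,.118,.066]),d,s),'obs 268,167')
an=np.linspace(0,2*np.pi,73);C=np.c_[.079*np.cos(an),.079*np.sin(an),0*an+.153]
p=proj(W(v,C),d,s);print('collar left',p[:,0].min(),'top',p[:,1].min(),'bottom',p[:,1].max(),'obs left ~218, top ~193')
```

```text
handle [[268.32271863 162.62843166]] obs 268,167
collar left 213.89305336562745 top 198.29695759331884 bottom 288.95176550950043 obs left ~218, top ~193
```

```bash
python3 -m pendant '[{"dx":-0.032,"dy":0.0085,"dz":0,"rx":0,"ry":0,"rz":0,"hand":0},{"dx":-0.032,"dy":0.0085,"dz":0,"rx":0,"ry":0,"rz":0,"hand":0},{"dx":-0.032,"dy":0.0085,"dz":0,"rx":0,"ry":0,"rz":0,"hand":0},{"dx":-0.031,"dy":0.0085,"dz":0,"rx":0,"ry":0,"rz":0,"hand":0},{"dx":0,"dy":0,"dz":0.032,"rx":0,"ry":0,"rz":0,"hand":0},{"dx":0,"dy":0,"dz":0.032,"rx":0,"ry":0,"rz":0,"hand":0},{"dx":0,"dy":0,"dz":0.032,"rx":0,"ry":0,"rz":0,"hand":0},{"dx":0,"dy":0,"dz":0.032,"rx":0,"ry":0,"rz":0,"hand":0},{"dx":0,"dy":0,"dz":0,"rx":0,"ry":0,"rz":0,"hand":0}]'
python3 goto.py .10 0 .29
python3 - <<'E'
from fit import *
v=np.load('v.npy')
ims={n:manip.get_image(n) for n in ('top','scene')}
a=cv2.resize(ims['top']['frame'][100:250,250:400],(400,400),interpolation=cv2.INTER_CUBIC)
b=cv2.resize(ims['scene']['frame'][100:250,235:385],(400,400),interpolation=cv2.INTER_CUBIC)
cv2.imwrite('pics/c2.png',np.hstack([a,b])[:,:,::-1])
# arc, TCP in pot frame
for a in [1.195,1.0,.8,.6,.4,.2,.1,0]: print(a,(lidp(a,.155,.0115)+[.0145,0,0]).round(4))
E
```

```text
clock: 2.45
position: [0.6156, 0.1723, 0.2851]
ee_rot: [-0.007, 0.442, 0.897, -0.005]
contact_force: [-1.3, -0.3, -1.7]
width: 0.0002
gripper_force: 0.0
pos [0.6156 0.1723 0.2851] pot [0.106  0.0034 0.2851] F [-1.3 -0.3 -1.7] t 2.45 j [ 0.16  0.36  1.25  0.    1.55 -0.49]
target [0.613  0.1659 0.29  ] d_tool_now mm [-3.4 -6.1 -4.8] d_tool_after_rot mm [-3.4 -6.  -4.9] rot deg [-0.81 -0.44  0.02]
1.195 [0.0663 0.     0.2984]
1.0 [0.0384 0.     0.2866]
0.8 [0.0128 0.     0.2692]
0.6 [-0.0089  0.      0.247 ]
0.4 [-0.0258  0.      0.221 ]
0.2 [-0.0371  0.      0.1921]
0.1 [-0.0406  0.      0.1769]
0 [-0.0425  0.      0.1615]
```

View pics/c2.png

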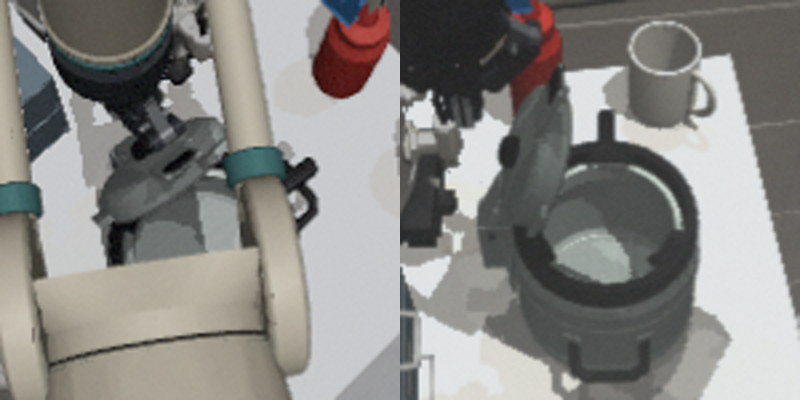

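The gripper is behind the open lid (fingertips near crop (150,130)) and nothing else is touched. I'll start pressing along the lid's arc.

```bash
python3 -m pendant '[{"dx":-0.001,"dy":-0.02,"dz":-0.0065,"rx":0,"ry":0,"rz":0,"hand":0},{"dx":-0.001,"dy":-0.02,"dz":-0.0065,"rx":0,"ry":0,"rz":0,"hand":0},{"dx":0,"dy":-0.014,"dz":0.006,"rx":0,"ry":0,"rz":0,"hand":0},{"dx":0,"dy":-0.014,"dz":0.006,"rx":0,"ry":0,"rz":0,"hand":0},{"dx":0,"dy":-0.0128,"dz":0.0087,"rx":0,"ry":0,"rz":0,"hand":0},{"dx":0,"dy":-0.0128,"dz":0.0087,"rx":0,"ry":0,"rz":0,"hand":0},{"dx":0,"dy":0,"dz":0,"rx":0,"ry":0,"rz":0,"hand":0}]'
python3 goto.py .0128 0 .2692
```

```text
clock: 3.13
position: [0.5465, 0.1135, 0.2795]
ee_rot: [0.002, 0.442, 0.897, 0.0]
contact_force: [-0.4, -0.0, -0.7]
width: 0.0002
gripper_force: 0.0
pos [0.5465 0.1135 0.2795] pot [ 0.0154 -0.0011  0.2795] F [-0.4 -0.  -0.7] t 3.1333 j [ 0.08  0.23  1.46 -0.    1.46 -0.57]
target [0.5438 0.1128 0.2692] d_tool_now mm [ 1.1 -2.6 10.3] d_tool_after_rot mm [ 1.1 -2.6 10.3] rot deg [ 0.13  0.13 -0.01]
```

```bash
python3 -m pendant '[{"dx":0,"dy":-0.012,"dz":0.016,"rx":0,"ry":0,"rz":0,"hand":0},{"dx":0,"dy":-0.012,"dz":0.016,"rx":0,"ry":0,"rz":0,"hand":0},{"dx":0,"dy":-0.0085,"dz":0.013,"rx":0,"ry":0,"rz":0,"hand":0},{"dx":0,"dy":-0.0085,"dz":0.013,"rx":0,"ry":0,"rz":0,"hand":0},{"dx":0,"dy":-0.0056,"dz":0.0145,"rx":0,"ry":0,"rz":0,"hand":0},{"dx":0,"dy":-0.0056,"dz":0.0145,"rx":0,"ry":0,"rz":0,"hand":0},{"dx":0,"dy":0,"dz":0,"rx":0,"ry":0,"rz":0,"hand":0},{"dx":0,"dy":0,"dz":0,"rx":0,"ry":0,"rz":0,"hand":0}]'
python3 goto.py -.0425 0 .1615
python3 - <<'E'
from h import *
ims={n:manip.get_image(n) for n in ('wrist','scene')}
a=cv2.resize(ims['wrist']['frame'][130:330,200:420],(440,400),interpolation=cv2.INTER_CUBIC)
b=cv2.resize(ims['scene']['frame'][100:250,240:375],(360,400),interpolation=cv2.INTER_CUBIC)
cv2.imwrite('pics/c3.png',np.hstack([a,b])[:,:,::-1])
E
```

```text
clock: 3.8
position: [0.5073, 0.083, 0.1915]
ee_rot: [0.001, 0.442, 0.897, 0.001]
contact_force: [0.2, -0.3, 1.1]
width: -0.0002
gripper_force: 0.0
pos [0.5073 0.083  0.1915] pot [-0.0344 -0.0014  0.1915] F [ 0.2 -0.3  1.1] t 3.8 j [ 0.03  0.21  1.7   0.    1.23 -0.63]
target [0.5    0.0791 0.1615] d_tool_now mm [ 1.5 -8.2 30. ] d_tool_after_rot mm [ 1.4 -8.1 30. ] rot deg [0.14 0.07 0.03]
```

View pics/c3.png

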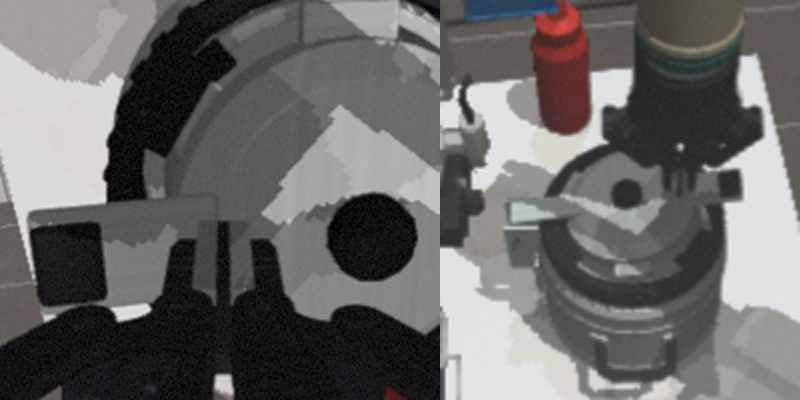

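The lid has followed down to about 0.2 rad, and the fingers sit on the flat between the vent cap and the tab. I'll keep pressing.

```bash
python3 -m pendant '[{"dx":0,"dy":-0.002,"dz":0.006,"rx":0,"ry":0,"rz":0,"hand":0},{"dx":0,"dy":-0.002,"dz":0.006,"rx":0,"ry":0,"rz":0,"hand":0},{"dx":0,"dy":-0.001,"dz":0.006,"rx":0,"ry":0,"rz":0,"hand":0},{"dx":0,"dy":-0.001,"dz":0.006,"rx":0,"ry":0,"rz":0,"hand":0},{"dx":0,"dy":0,"dz":0.003,"rx":0,"ry":0,"rz":0,"hand":0},{"dx":0,"dy":0,"dz":0,"rx":0,"ry":0,"rz":0,"hand":0},{"dx":0,"dy":0,"dz":0,"rx":0,"ry":0,"rz":0,"hand":0}]'
python3 -m pendant '[{"dx":0,"dy":0,"dz":0.002,"rx":0,"ry":0,"rz":0,"hand":0},{"dx":0,"dy":0,"dz":0,"rx":0,"ry":0,"rz":0,"hand":0},{"dx":0,"dy":0,"dz":0,"rx":0,"ry":0,"rz":0,"hand":0}]'
```

```text
clock: 4.48
position: [0.5004, 0.0788, 0.1625]
ee_rot: [-0.001, 0.442, 0.897, -0.0]
contact_force: [-0.4, -0.2, 0.2]
width: -0.0
gripper_force: 0.4
clock: 4.73
position: [0.5005, 0.0788, 0.1623]
ee_rot: [0.0, 0.442, 0.897, -0.0]
contact_force: [-3.6, 0.3, 11.8]
width: 0.0001
gripper_force: 5.6
```

It bottomed firmly at z = 0.162 with 12 N. I'll lift off and look.

```bash
python3 -m pendant '[{"dx":0,"dy":0,"dz":0.001,"rx":0,"ry":0,"rz":0,"hand":0},{"dx":0,"dy":0,"dz":0,"rx":0,"ry":0,"rz":0,"hand":0},{"dx":0,"dy":0,"dz":-0.03,"rx":0,"ry":0,"rz":0,"hand":0},{"dx":-0.03,"dy":0.02,"dz":-0.03,"rx":0,"ry":0,"rz":0,"hand":0},{"dx":-0.03,"dy":0.03,"dz":-0.02,"rx":0,"ry":0,"rz":0,"hand":0},{"dx":-0.035,"dy":0.03,"dz":0,"rx":0,"ry":0,"rz":0,"hand":0},{"dx":0,"dy":0,"dz":0,"rx":0,"ry":0,"rz":0,"hand":0},{"dx":0,"dy":0,"dz":0,"rx":0,"ry":0,"rz":0,"hand":0}]'
python3 goto.py .03 -.106 .24
python3 - <<'E'
from h import *
import pickle
s=manip.get_state()
ims={n:manip.get_image(n) for n in ('wrist','scene')};pickle.dump((s,ims),open('i4.pkl','wb'))
a=cv2.resize(ims['wrist']['frame'][20:320,150:450],(450,450),interpolation=cv2.INTER_CUBIC)
b=cv2.resize(ims['scene']['frame'][120:225,265:345],(343,450),interpolation=cv2.INTER_CUBIC)
cv2.imwrite('pics/c4.png',np.hstack([a,b])[:,:,::-1])
E
```

```text
clock: 5.4
position: [0.6107, 0.0546, 0.2327]
ee_rot: [-0.001, 0.442, 0.897, -0.0]
contact_force: [-1.3, 0.5, -0.2]
width: 0.0
gripper_force: 0.0
pos [0.6107 0.0546 0.2327] pot [ 0.0304 -0.087   0.2327] F [-1.3  0.5 -0.2] t 5.4 j [-0.02  0.33  1.42  0.    1.39 -0.68]
target [0.622  0.0392 0.24  ] d_tool_now mm [-19.   -0.4  -7.3] d_tool_after_rot mm [-19.   -0.4  -7.3] rot deg [-0.08 -0.07 -0.02]
```

View pics/c4.png

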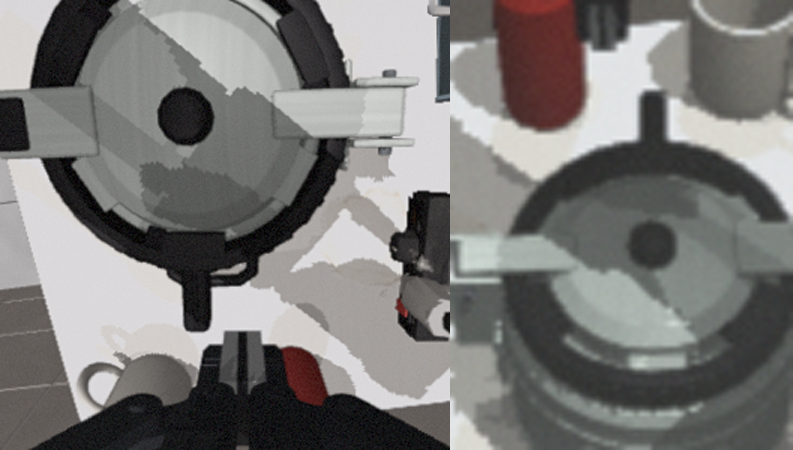

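The lid lies flat in the collar. In wrist pixels the vent cap is at (273,97), the lever tip at (281,237) and the hinge pins' midpoint at (409,93). I'll refine the pose from these.

```bash
python3 - <<'E'
from fit import *
v=np.load('v.npy');s,ims=pickle.load(open('i4.pkl','rb'));d=ims['wrist']
f=lambda p:np.array([p])/1.5+[150,20]
V=atz(f([185,116]),.175,d,s)[0];L=atz(f([197,325]),.152,d,s)[0];H=atz(f([388,110]),.153,d,s)[0];B=atz(f([197,330]),.15,d,s)[0]
# collar outer extremes at widest
e=[atz(f(p),.145,d,s)[0][:2] for p in ([32,80],[345,60],[345,170],[90,225])]
cen=V[:2]
print('vent',V,'old',v[:2]);print('hinge dist',np.hypot(*(H-V)[:2]),'yaw',np.arctan2(*(H-V)[1::-1]),'lever r',np.hypot(*(L-V)[:2]),'lever bearing',np.arctan2(*(L-V)[1::-1]))
print('r edges',[np.hypot(*(x-cen)) for x in e])
h=np.arctan2(*(H-V)[1::-1]);b=np.arctan2(*(L-V)[1::-1])
v[:2]=cen;v[2]=h;v[4]=-np.pi/2-(b-h);print(v);np.save('v.npy',v)
E
python3 goto.py .03 -.106 .24
```

```text
vent [0.53823534 0.10684762 0.175     ] old [0.53366755 0.10503472]
hinge dist 0.09660758929450278 yaw 0.6971483478480298 lever r 0.11066406819898744 lever bearing -0.91963005091796
r edges [np.float64(0.08232473757405202), np.float64(0.08066246927793444), np.float64(0.0831001325637031), np.float64(0.07951165000874763)]
[0.53823534 0.10684762 0.69714835 1.19514308 0.04598207]
pos [0.6081 0.0553 0.233 ] pot [ 0.0205 -0.0844  0.233 ] F [-1.   0.   0.1] t 5.5 j [-0.02  0.33  1.42  0.    1.39 -0.68]
target [0.6293 0.0448 0.24  ] d_tool_now mm [-21.2  10.4  -7.1] d_tool_after_rot mm [-21.6   9.5  -7. ] rot deg [-0.14 -0.14 -2.39]
```

```bash
python3 - <<'E'
import numpy as np
v=np.load('v.npy');v[:3]=[.537,.106,.67];np.save('v.npy',v)
E
python3 goto.py .036 -.105 .136
python3 - <<'E'
import numpy as np
r=105
for st in (5,):
    a=np.radians(st);print('per row dy',-r*np.sin(a),'dx',r*(1-np.cos(a)))
E
```

```text
pos [0.6081 0.0553 0.233 ] pot [ 0.0242 -0.0839  0.233 ] F [-1.   0.   0.1] t 5.5 j [-0.02  0.33  1.42  0.    1.39 -0.68]
target [0.6304 0.0461 0.136 ] d_tool_now mm [-21.2  12.3  96.9] d_tool_after_rot mm [-21.1  11.8  97. ] rot deg [-0.14 -0.14 -0.83]
per row dy -9.151352988504108 dx 0.39955670036671775
```

```bash
python3 -m pendant '[{"dx":-0.021,"dy":0.012,"dz":0,"rx":0,"ry":0,"rz":0,"hand":0},{"dx":0,"dy":0,"dz":0,"rx":0,"ry":0,"rz":0,"hand":0},{"dx":0,"dy":0,"dz":0.0323,"rx":0,"ry":0,"rz":0,"hand":0},{"dx":0,"dy":0,"dz":0.0323,"rx":0,"ry":0,"rz":0,"hand":0},{"dx":0,"dy":0,"dz":0.0323,"rx":0,"ry":0,"rz":0,"hand":0},{"dx":0,"dy":0,"dz":0,"rx":0,"ry":0,"rz":0,"hand":0},{"dx":0,"dy":0,"dz":0,"rx":0,"ry":0,"rz":0,"hand":0},{"dx":0,"dy":0,"dz":0,"rx":0,"ry":0,"rz":0,"hand":0}]'
python3 goto.py .023 -.105 .136
python3 - <<'E'
from h import *
d=manip.get_image('wrist');cv2.imwrite('pics/w5.png',d['frame'][60:360,100:500,::-1])
E
```

```text
clock: 6.17
position: [0.6321, 0.0461, 0.1392]
ee_rot: [0.001, 0.442, 0.897, 0.001]
contact_force: [0.4, -0.2, -0.3]
width: 0.0005
gripper_force: 0.0
pos [0.6321 0.0461 0.1392] pot [ 0.0374 -0.106   0.1392] F [ 0.4 -0.2 -0.3] t 6.1667 j [-0.04  0.42  1.52  0.    1.2  -0.69]
target [0.6202 0.038  0.136 ] d_tool_now mm [  0.8 -14.4   3.2] d_tool_after_rot mm [  1.  -14.4   3.2] rot deg [ 0.11  0.08 -0.81]
```

View pics/w5.png

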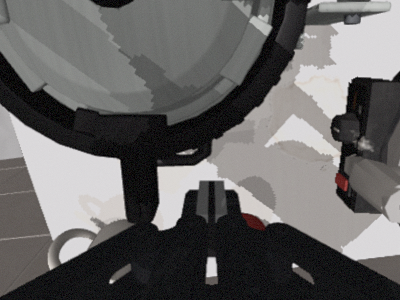

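The fingers are beside the lever with a gap of about 15 mm, at the right radius. I'll approach and sweep the first 27°.

```bash
python3 -m pendant '[{"dx":0.001,"dy":-0.014,"dz":0.003,"rx":0,"ry":0,"rz":0,"hand":0},{"dx":-0.0009,"dy":-0.0046,"dz":0,"rx":0,"ry":0,"rz":2.5,"hand":0},{"dx":-0.0009,"dy":-0.0046,"dz":0,"rx":0,"ry":0,"rz":2.5,"hand":0},{"dx":-0.0009,"dy":-0.0046,"dz":0,"rx":0,"ry":0,"rz":2.5,"hand":0},{"dx":-0.0009,"dy":-0.0046,"dz":0,"rx":0,"ry":0,"rz":2.5,"hand":0},{"dx":-0.0009,"dy":-0.0046,"dz":0,"rx":0,"ry":0,"rz":2.5,"hand":0},{"dx":-0.0009,"dy":-0.0046,"dz":0,"rx":0,"ry":0,"rz":2.5,"hand":0},{"dx":-0.0009,"dy":-0.0046,"dz":0,"rx":0,"ry":0,"rz":2.5,"hand":0},{"dx":-0.0009,"dy":-0.0046,"dz":0,"rx":0,"ry":0,"rz":2.5,"hand":0},{"dx":-0.0009,"dy":-0.0046,"dz":0,"rx":0,"ry":0,"rz":2.5,"hand":0},{"dx":-0.0009,"dy":-0.0046,"dz":0,"rx":0,"ry":0,"rz":2.5,"hand":0},{"dx":-0.0009,"dy":-0.0046,"dz":0,"rx":0,"ry":0,"rz":2.5,"hand":0}]'
python3 - <<'E'
from fit import *
v=np.load('v.npy');a=np.radians(27.5);s=manip.get_state()
p=R.from_euler('z',-v[2]).apply(np.array(s['position'])-[v[0],v[1],0]);print(p,'lever frame',R.from_euler('z',a).apply(p),'want .023,-.105',s['contact_force'],s['moment'])
E
```

```text
clock: 7.22
position: [0.5814, 0.008, 0.1373]
ee_rot: [0.003, 0.643, 0.766, 0.003]
contact_force: [2.4, 0.0, -1.4]
width: -0.0001
gripper_force: 1.3
[-0.02606111 -0.10432752  0.13729652] lever frame [ 0.0250566  -0.10457333  0.13729652] want .023,-.105 [ 2.44344853  0.0444122  -1.41296002] [ 0.06969966 -0.42176641  0.0264349 ]
```

Contact is about 2.4 N, as expected. I'll continue the sweep.

```bash
python3 -m pendant '[{"dx":-0.0009,"dy":-0.0046,"dz":0,"rx":0,"ry":0,"rz":2.5,"hand":0},{"dx":-0.0009,"dy":-0.0046,"dz":0,"rx":0,"ry":0,"rz":2.5,"hand":0},{"dx":-0.0009,"dy":-0.0046,"dz":0,"rx":0,"ry":0,"rz":2.5,"hand":0},{"dx":-0.0009,"dy":-0.0046,"dz":0,"rx":0,"ry":0,"rz":2.5,"hand":0},{"dx":-0.0009,"dy":-0.0046,"dz":0,"rx":0,"ry":0,"rz":2.5,"hand":0},{"dx":-0.0009,"dy":-0.0046,"dz":0,"rx":0,"ry":0,"rz":2.5,"hand":0},{"dx":-0.0009,"dy":-0.0046,"dz":0,"rx":0,"ry":0,"rz":2.5,"hand":0},{"dx":-0.0009,"dy":-0.0046,"dz":0,"rx":0,"ry":0,"rz":2.5,"hand":0},{"dx":-0.0009,"dy":-0.0046,"dz":0,"rx":0,"ry":0,"rz":2.5,"hand":0},{"dx":-0.0009,"dy":-0.0046,"dz":0,"rx":0,"ry":0,"rz":2.5,"hand":0},{"dx":0,"dy":0,"dz":0,"rx":0,"ry":0,"rz":0,"hand":0}]'
cat > lf.py <<'E'
from fit import *
import sys
v=np.load('v.npy');a=np.radians(float(sys.argv[1]));s=manip.get_state()
p=R.from_euler('z',-v[2]).apply(np.array(s['position'])-[v[0],v[1],0]);print('lever frame',R.from_euler('z',a).apply(p).round(4),'F tool',q(s['ee_rot']).inv().apply(s['contact_force']).round(1))
E
python3 lf.py 52.5
```

```text
clock: 8.13
position: [0.5345, -0.0007, 0.1372]
ee_rot: [0.003, 0.793, 0.609, 0.002]
contact_force: [1.9, -1.8, 0.4]
width: -0.0004
gripper_force: 0.5
lever frame [ 0.0236 -0.1041  0.1372] F tool [-1.2  2.3 -0.4]
```

```bash
python3 -m pendant '[{"dx":-0.0009,"dy":-0.0046,"dz":0,"rx":0,"ry":0,"rz":2.5,"hand":0},{"dx":-0.0009,"dy":-0.0046,"dz":0,"rx":0,"ry":0,"rz":2.5,"hand":0},{"dx":0,"dy":-0.002,"dz":0,"rx":0,"ry":0,"rz":1.2,"hand":0},{"dx":0,"dy":0,"dz":0,"rx":0,"ry":0,"rz":0,"hand":0}]'
python3 lf.py 58.7
python3 -m pendant '[{"dx":0,"dy":-0.002,"dz":0,"rx":0,"ry":0,"rz":1,"hand":0},{"dx":0,"dy":0,"dz":0,"rx":0,"ry":0,"rz":0,"hand":0}]'
python3 lf.py 59.7
python3 -m pendant '[{"dx":0,"dy":-0.002,"dz":0,"rx":0,"ry":0,"rz":0,"hand":0},{"dx":0,"dy":0,"dz":0,"rx":0,"ry":0,"rz":0,"hand":0}]'
python3 lf.py 60
```

```text
clock: 8.47
position: [0.5231, 0.0013, 0.1363]
ee_rot: [0.002, 0.825, 0.566, 0.002]
contact_force: [1.4, -0.8, 1.4]
width: -0.0
gripper_force: 1.1
lever frame [ 0.0234 -0.103   0.1363] F tool [-0.2  1.6 -1.4]
clock: 8.63
position: [0.5213, 0.0021, 0.1355]
ee_rot: [0.001, 0.83, 0.558, 0.001]
contact_force: [2.6, -1.8, 2.2]
width: -0.0003
gripper_force: 1.8
lever frame [ 0.0232 -0.1025  0.1355] F tool [-0.7  3.1 -2.2]
clock: 8.8
position: [0.5212, 0.0022, 0.1355]
ee_rot: [0.003, 0.829, 0.559, 0.002]
contact_force: [6.5, -2.8, 2.5]
width: 0.0002
gripper_force: 3.6
lever frame [ 0.0235 -0.1023  0.1355] F tool [-0.1  7.1 -2.4]
```

```bash
python3 -m pendant '[{"dx":0,"dy":-0.003,"dz":0,"rx":0,"ry":0,"rz":0,"hand":0},{"dx":0,"dy":0,"dz":0,"rx":0,"ry":0,"rz":0,"hand":0},{"dx":0,"dy":0,"dz":0,"rx":0,"ry":0,"rz":0,"hand":0}]'
python3 lf.py 60
```

```text
clock: 9.05
position: [0.521, 0.0023, 0.1357]
ee_rot: [0.005, 0.829, 0.559, 0.004]
contact_force: [10.5, -5.3, -1.4]
width: 0.0003
gripper_force: 5.9
lever frame [ 0.0233 -0.1023  0.1357] F tool [-0.9 11.7  1.5]
```

The collar is at a firm stop at about 60°. I'll back off, raise the arm clear and check.

```bash
python3 -m pendant '[{"dx":0,"dy":0.01,"dz":0,"rx":0,"ry":0,"rz":0,"hand":0},{"dx":-0.005,"dy":0.01,"dz":0,"rx":0,"ry":0,"rz":0,"hand":0},{"dx":0,"dy":0,"dz":-0.035,"rx":0,"ry":0,"rz":0,"hand":0},{"dx":0,"dy":0,"dz":-0.035,"rx":0,"ry":0,"rz":0,"hand":0},{"dx":0,"dy":0,"dz":-0.035,"rx":0,"ry":0,"rz":0,"hand":0},{"dx":-0.03,"dy":0.0,"dz":-0.02,"rx":0,"ry":0,"rz":0,"hand":0},{"dx":-0.03,"dy":0,"dz":0,"rx":0,"ry":0,"rz":0,"hand":0},{"dx":0,"dy":0,"dz":0,"rx":0,"ry":0,"rz":0,"hand":0},{"dx":0,"dy":0,"dz":0,"rx":0,"ry":0,"rz":0,"hand":0},{"dx":0,"dy":0,"dz":0,"rx":0,"ry":0,"rz":0,"hand":0}]'
python3 - <<'E'
from h import *
import pickle
s=manip.get_state();d=manip.get_image('wrist');e=manip.get_image('scene')
pickle.dump((s,d),open('w6.pkl','wb'))
b=cv2.resize(e['frame'][100:350,225:385],(256,400),interpolation=cv2.INTER_CUBIC)
cv2.imwrite('pics/w6.png',np.hstack([d['frame'][:,80:560],b])[:,:,::-1])
E
```

```text
clock: 9.88
position: [0.5084, -0.0631, 0.2584]
ee_rot: [-0.002, 0.83, 0.558, -0.001]
contact_force: [-0.1, -0.1, -0.1]
width: -0.0001
gripper_force: 0.0
```

View pics/w6.png

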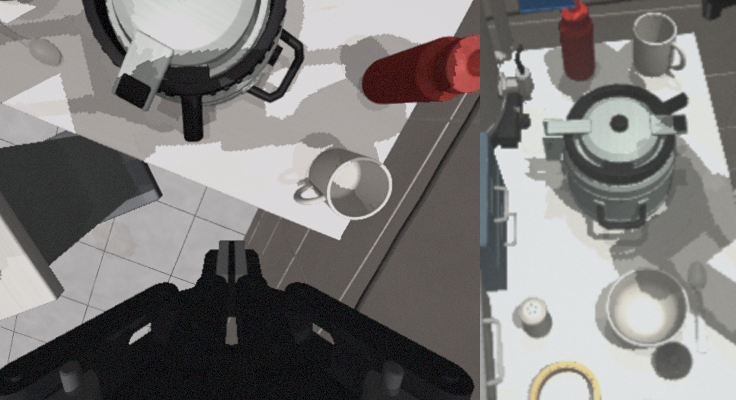

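The lid is flat, the lever tip is at wrist pixel (273,138) beside the lid tab, whose end is at about (211,103), and the crockery is in place. I'll check the lever angle.

Run:
```python
from fit import *
v=np.load('v.npy');s,d=pickle.load(open('w6.pkl','rb'))
for n,p,z in (('lever',[273,137],.152),('tab end mid',[212,101],.163)):
    P=atz([p],z,d,s)[0]-[v[0],v[1],0];print(n,np.hypot(*P[:2]),'deg from front',np.degrees(np.arctan2(P[1],P[0])-v[2])+180)
```

```text
lever 0.1122501478845625 deg from front 31.453475990136297
tab end mid 0.09304799265725304 deg from front 2.6117399009149267
```

```bash
python3 -c "
from rig import manip
print(manip.sign_off())"
```

```text
the job is handed in; nothing more can be done
None
```

I pressed the lid fully shut and turned the collar clockwise to its firm stop; the lever measures about 30° from the front, at the locked mark. The last picture shows the crockery and shaker in place, and the job is handed in, though the sign-off returned no verdict.

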